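Shift the lapping machine into reverse past its lockout collar

ROBOT

A 7-joint arm with a two-finger parallel gripper is mounted at the origin on the work surface. World frame = base frame: x ahead of the robot, y to its left, z up, the work surface at z = 0. Lengths are in m, angles in rad, forces in N, time in s.
With the tool pointing down it reaches from about 0.4 to 0.85 m from the base axis. Payload 10.4 kg.
Tool frame: the origin (TCP) lies on the centre line of the jaws, within the pads' length; the fingertips stand 17 mm ahead of it and the grasp point (between the pads) lies 2 mm behind it; z points along the fingers, y is the direction in which the jaws open and shut (so a half turn about z gives the same grasp; the last joint's range is limited). The gripper opens to 87 mm and grips with 3 to 60 N. Pads are 19 mm wide; open, the fingers measure 117 mm over their backs; the gripper's body (75 mm by 190 mm) begins 51 mm behind the grasp point.
Start: joints at [1.262, 0.332, -0.065, 1.46, 0.022, 1.35, -0.088], TCP at [0.176, -0.6, 0.24] pointing down, gripper open.
Joint ranges: [-2.6, 2.6], [-0.5, 2.12], [-1.47, 1.34], [0.16, 2.42], [-1.27, 4.41], [0.06, 2.06], [-2.6, 2.6]. Speed limits (rad/s): [2.22, 2.22, 2.79, 2.79, 3.14, 3.14, 3.14].

INTERFACE

Orientations are given as a unit quaternion [x, y, z, w].
In Python, from bench import r gives the robot as it stands.
- The arm moves only by the tool apply_moves, never from a script. Its argument "commands" is a list of rows, each an object with "rot": the turn, a rotation vector about the world's x, y, z in units of 180 degrees (1.0 is 180 degrees), a list of three; "linear": the shift along the world's x, y, z in units of 0.3 m (1.0 is 0.3 m), a list of three; "grip": the closure, from -1 (fully open) to 1 (shut). A call has 1 to 20 rows; each row is the pose to reach, as a shift and turn from the pose commanded when the call began, turning the shorter way round; what a row does not reach only later rows make up. A row lasts 1/10 s, in which the tool goes at most 50 mm and 8.59 degrees, less where a joint would pass 70% of its speed; a pose out of reach is approached as far as the arm can. A call with a number of a shift or a turn outside -1 to 1 is refused whole. A call with a gripper value outside its range is refused whole. The fingers move at their own pace and stop on an object; "newtons" is the grip in N (left out, the last holds). Time passes only in rows, so rows that repeat a pose let the fingers close. It gives the time, the measured TCP pose, the force and the opening at its end, in the units of the state.
- r.read_state(): the state, without advancing time (a new reading comes with each control period).
- r.camera(name): name is "side" or "top" or "wrist"; returns a dict with "frame" (400x640x3 uint8, red, green, blue), "mtx" (3x3 intrinsics, pixels), "D" ([k1, k2, p1, p2, k3] as OpenCV has them; the pictures are not rectified), "extrinsics" (4x4, takes a point from world to camera coordinates). Camera axes: x right, y down, z forward; pixel columns grow to the right and rows downward; lengths in m; the calibration is good to about 2 mm. A picture is of the moment at which its call begins. There is no depth.
- r.close_job(): hands the job in, once; it reports no verdict.
Trained networks look in a picture, given as the dict that the camera call returned (one of the last four; its "shot" number tells which), for a name from the list of things; names that differ only in an ending like _2 or _b are one class to them, and where a whole thing is asked for, a point or a joint stands for the part that bears it (a point fixed in the world has none). Each returns a list of dicts, best first, with "p" (0 to 1); they miss things now and then, are a little off and sometimes report something else, mostly with a low value. They report only what shows in the picture. A call takes as long as a camera call.
- r.search_frame(thing, picture): "bbox" ([left, top, width, height] in pixels, round what is visible of it).
- r.spot_point(thing, picture): "location" ([column, row] in pixels: a listed point, or the origin of a listed thing).
The state is a dict: "time": time; "joint_positions": joint angles; "joint_vel": joint speeds; "joint_torque": joint torques, N m; "ee_pos": TCP position; "eef_rot": TCP orientation; "ft_force": force on the tool from outside, world axes, zero at the start; "torque": the same for the moment, N m; "width": finger opening in m.
Only numpy, scipy, OpenCV 4.12 (cv2) and the standard library are available. Lean on these libraries where they do the work, as an engineer would, in place of code of your own. Each camera call takes 0.05 s, during which the arm holds its last target. There are 200 camera calls.

TASK

Shift the stone-lapping machine into reverse with its drive lever, the one that carries a thick sliding sleeve (the lockout collar) under a small flat cap. Lift the collar up the lever and, keeping it lifted, push the lever away from the robot, towards the round basin, through the gate between the two steel posts; when the lever is all the way over, let go so that the collar springs fully down behind the posts. Leave the other lever, the one with the ball on top, as it is.

Things in the scene. Friction and masses are not known exactly. Their poses are not given: they have to be found in the camera images.
- collar_mid (a point): Centre of the lockout collar: ridged aluminium cylinder, 34 mm across, 24 mm tall, free at both sides (±y), on a 10 mm steel rod whose 22 mm flat cap ends 41 mm above this point (collar down). Axes are the lever's: z up the rod, x the way to push (from robot towards basin), y along the hinge. Hinge: 128 mm below along -z, plus any lift. Upright, the machine's flat top is 38 mm below this point.
- drive_lever (a joint): Drive lever angle (rad): 0 upright, positive leans to +x (reverse side), limits -0.30 to 0.26; starts at -0.28 to -0.16. Stays where left; 2 to 3 N at the collar moves it. Two fixed posts, 22 mm tall, 6 mm thick, stand 7 to 15 mm either side of the upright rod's line. They stop the lever at -0.12 while the collar is down; beyond +0.12 the collar can drop behind them.
- collar (a joint): Lift of the collar up the lever (m): 0 is down, at most 0.020 (against the cap). A spring pushes it down: 3 to 5 N lift it, and it drops by itself when let go. Its steel foot, 18 mm along x and 28 mm along y, has its underside 26 mm below the collar's centre and clears the posts when lifted 12 mm or more.
- feed_ball (a point): Centre of the black ball, 32 mm across, on the other lever, about 200 mm to one side of the drive lever on the same machine; either lever may be the left one. Not to be moved.

How it is judged:
On the way:
1. the collar is lifted by more than 11 mm while the lever is still on the near side of the posts (value of joint collar above 0.011 m and value of joint drive_lever below -0.05 rad), for 0.1 s.
At the end, for the whole second after the job is handed in: The drive lever rests on the far side, more than 0.15 rad past upright, and the collar has dropped to within 4 mm of fully down behind the posts (value of joint drive_lever above 0.15 rad and value of joint collar below 0.004 m and velocity of joint drive_lever between -0.05 and 0.05 rad/s); the robot touches nothing.
It fails at once if the lever is forced through the posts with the collar down (lifted less than 6 mm) (value of joint drive_lever between -0.07 and 0.07 rad and value of joint collar below 0.006 m).
It fails at once if the ball of the other lever is moved by more than 12 mm (distance of feed_ball from where it was at the start of the episode above 0.012 m).
It also fails if it takes over 32 s, if anything falls off the work surface, if the arm or the gripper's body presses on something with over 40 N, if the wrist force passes 120 N, or if a joint passes its speed limit or range.

## Working session

There is one attempt and no reset: what is moved stays moved. The work goes in short steps, Python scripts to look and compute and a tool call to move; the robot and the scene stay as the last step left them, time stands still between calls to the robot, and variables do not carry over. Pictures are saved under pics/ and viewed, about 8 in all and at most 12, crops included, and the job is handed in when it is done.

Besides the shell and the picture viewer there is one more tool, called after "Emit:" as name(argument=value, ...) on one line, values as JSON. apply_moves: Moves the arm, as the interface text tells. Its arguments: {"type":"object","properties":{"commands":{"type":"array","items":{"type":"object","properties":{"rot":{"type":"array","items":{"type":"number"}},"linear":{"type":"array","items":{"type":"number"}},"grip":{"type":"number"}}}},"newtons":{"type":"number"}},"required":["commands"]}

```bash
mkdir -p pics; cat > h.py <<'E'
import numpy as np, cv2
from bench import r
def ray(p,px):
    u=cv2.undistortPoints(np.array([[px]],float),np.array(p["mtx"]),np.array(p["D"]))[0,0]
    T=np.array(p["extrinsics"]);R=T[:3,:3];t=T[:3,3]
    d=R.T@np.array([u[0],u[1],1]);return -R.T@t,d/np.linalg.norm(d)
def tri(rs):
    A=0;b=0
    for o,d in rs:
        M=np.eye(3)-np.outer(d,d);A=A+M;b=b+M@o
    x=np.linalg.solve(A,b);return x,[np.linalg.norm((np.eye(3)-np.outer(d,d))@(x-o)) for o,d in rs]
def proj(p,X):
    T=np.array(p["extrinsics"]);return cv2.projectPoints(np.array([X],float),cv2.Rodrigues(T[:3,:3])[0],T[:3,3],np.array(p["mtx"]),np.array(p["D"]))[0][0,0]
E
python3 - <<'E'
from h import *
s=r.read_state();print(s["ee_pos"],s["eef_rot"],s["width"],s["time"])
P={}
for n in ["side","top","wrist"]:
    p=r.camera(n);P[n]=p
    cv2.imwrite(f"pics/{n}0.png",p["frame"][:,:,::-1])
    T=np.array(p["extrinsics"]);print(n,-T[:3,:3].T@T[:3,3])
    for t in ["collar_mid","feed_ball"]:
        print(n,t,r.spot_point(t,p)[:2],r.search_frame(t,p)[:1])
for t in ["collar_mid","feed_ball"]:
    rs=[ray(P[n],r.spot_point(t,P[n])[0]["location"]) for n in ["side","top"] if r.spot_point(t,P[n])]
    if len(rs)>1: print(t,tri(rs))
cv2.imwrite("pics/st0.png",cv2.resize(np.vstack([P["side"]["frame"],P["top"]["frame"]]),(480,600),interpolation=cv2.INTER_AREA)[:,:,::-1])
E
```

```text
[ 0.1760751  -0.59930399  0.23876084] [ 9.89810121e-01  1.42391783e-01 -1.36030656e-04 -6.97004386e-04] 0.08705061852410645 0.0
side [0.1846259  0.50996093 0.58500718]
side collar_mid [{'location': [306.1, 246.1], 'p': 0.85}] []
side feed_ball [{'location': [347.2, 153.6], 'p': 0.75}] [{'bbox': [338.0, 146.1, 23.1, 42.3], 'p': 0.65}]
top [0.43355452 0.01647619 0.79284703]
top collar_mid [] [{'bbox': [253.0, 211.1, 16.6, 15.7], 'p': 0.66}]
top feed_ball [{'location': [373.4, 180.9], 'p': 0.54}] [{'bbox': [362.4, 170.2, 19.1, 20.2], 'p': 0.49}]
wrist [ 0.249612   -0.57930257  0.38434155]
wrist collar_mid [] []
wrist feed_ball [] []
feed_ball (array([ 0.57652319, -0.08839866,  0.17146822]), [np.float64(0.0020333259866745774), np.float64(0.0020333259866747145)])
```

View pics/side0.png

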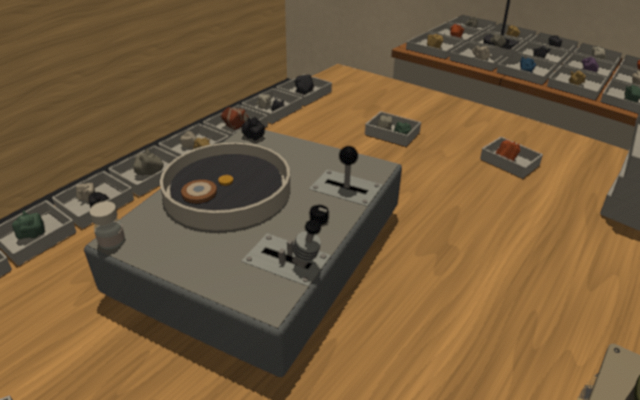

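View pics/top0.png

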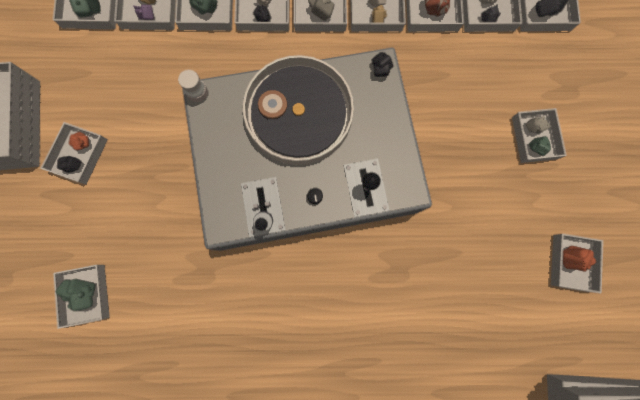

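The side view shows the drive lever with its collar near (306,246) and cap near (313,227), and the ball lever at (347,154). The top view shows the collar at (262,222), the ball at (372,181), and the machine yawed by about 11°. I'll zoom in next.

```bash
python3 - <<'E'
import cv2,numpy as np
a=cv2.imread("pics/side0.png")[190:290,235:335];b=cv2.imread("pics/top0.png")[160:260,220:320]
cv2.imwrite("pics/crop0.png",np.hstack([cv2.resize(x,(400,400),interpolation=cv2.INTER_CUBIC) for x in (a,b)]))
E
```

```text
(no output)
```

View pics/crop0.png

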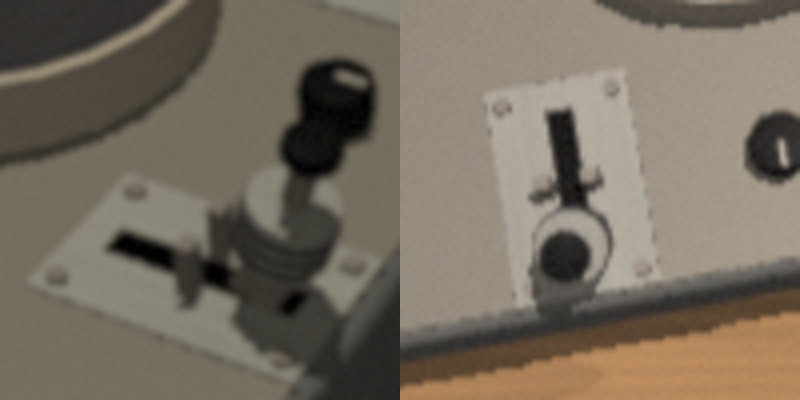

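```bash
python3 - <<'E'
from h import *
S=r.camera("side");T=r.camera("top")
C=dict(cap=((313,226),(260.5,223.75)),sFR=((268.75,237),(272.75,182)),sFL=((249.25,258.75),(245.25,186.75)),sNR=((323,256.25),(280.75,227)),pL=((282,250.75),(255.75,207)),pR=((290.5,243),(268,204.25)))
X={}
for k,(a,b) in C.items():
    X[k],e=tri([ray(S,a),ray(T,b)]);print(k,X[k].round(4),np.round(e,4))
d=X["sFR"]-X["sNR"];e=X["sFL"]-X["sFR"]
print(np.degrees(np.arctan2(d[1],d[0])),np.degrees(np.arctan2(-e[0],e[1])))
p=X["pL"]-X["pR"];print(np.degrees(np.arctan2(-p[0],p[1])))
print("collar side px on plane:")
ztop=np.mean([X[k][2] for k in("sFR","sFL","sNR")]);print(ztop)
th=np.radians(10.9);ux=np.array([np.cos(th),np.sin(th),0])
gate=(X["pL"]+X["pR"])/2
H=np.array([gate[0],gate[1],ztop-.090])
# fit hinge xy, q, with collar & cap pixels; z fixed
from scipy.optimize import least_squares
def m(v):
    H=np.array([v[0],v[1],ztop-.09]);z=np.sin(v[2])*ux+np.cos(v[2])*np.array([0,0,1]);return H+.128*z,H+.169*z,H
def f(v):
    c,k,h=m(v);return np.r_[proj(S,c)-[306.8,247],proj(S,k)-[313,226],proj(T,k)-[260.5,223.75],(h[:2]-gate[:2])*1000/2]
o=least_squares(f,[H[0],H[1],-.22]);print(o.x,o.fun.round(1));print([a.round(4) for a in m(o.x)])
E
```

```text
cap [0.4988 0.1052 0.1823] [0.0004 0.0004]
sFR [0.5873 0.0942 0.1122] [0.0007 0.0007]
sFL [0.5778 0.146  0.1119] [0.0001 0.0001]
sNR [0.501  0.0781 0.1108] [0.0006 0.0006]
pL [0.5363 0.1226 0.1324] [0.001 0.001]
pR [0.5411 0.1002 0.1288] [0.0002 0.0002]
10.509104815235307 10.387022129419055
12.320964090204537
collar side px on plane:
0.11162264972293823
[ 0.53900528  0.1136878  -0.25427805] [-0.3 -0.7  0.5 -1.2 -0.4  0.9  0.1  1.1]
[array([0.5074, 0.1076, 0.1455]), array([0.4973, 0.1056, 0.1852]), array([0.539 , 0.1137, 0.0216])]
```

```bash
cat >> h.py <<'E'
from scipy.spatial.transform import Rotation as Rn
TH=np.radians(10.6);UX=np.array([np.cos(TH),np.sin(TH),0]);UY=np.array([-np.sin(TH),np.cos(TH),0]);UZ=np.array([0,0,1.])
H=np.array([.539,.1137,.0216])
def rot(q): return Rn.from_rotvec(UY*q)*Rn.from_matrix(np.c_[UX,-UY,-UZ])
def zl(q): return np.sin(q)*UX+np.cos(q)*UZ
def tcp(q,lift,H=H): return H+(.128+lift-.002)*zl(q)
def cmd(P,R,p0,R0): return ((P-p0)/.3).round(4),((R*R0.inv()).as_rotvec()/np.pi).round(4)
E
python3 - <<'E'
from h import *
s=r.read_state();p0=np.array(s["ee_pos"]);R0=Rn.from_quat(s["eef_rot"])
print(cmd(tcp(-.25,.10),rot(-.25),p0,R0))
E
```

```text
(array([1.0261, 2.3437, 0.0033]), array([ 0.0186, -0.0774, -0.0319]))
```

Emit:
apply_moves(commands=[{"linear":[0.1,0,0.27],"rot":[0,0,0],"grip":-1},{"linear":[0.2,0.2,0.27],"rot":[0,0,0],"grip":-1},{"linear":[0.6,1,0.27],"rot":[0,0,-0.032],"grip":-1},{"linear":[0.6,1,0.27],"rot":[0,0,-0.032],"grip":-1},{"linear":[0.6,1,0.27],"rot":[0,0,-0.032],"grip":-1},{"linear":[0.6,1,0.27],"rot":[0,0,-0.032],"grip":-1},{"linear":[0.6,1,0.27],"rot":[0,0,-0.032],"grip":-1},{"linear":[0.6,1,0.27],"rot":[0,0,-0.032],"grip":-1},{"linear":[0.6,1,0.27],"rot":[0,0,-0.032],"grip":-1}])

```text
time: 2.1
ee_pos: [0.3597, -0.294, 0.3216]
eef_rot: [0.995, 0.097, 0.001, 0.0]
ft_force: [0.3, -0.1, 0.5]
width: 0.0869
```

Emit:
apply_moves(commands=[{"linear":[0.3,1,0],"rot":[0,0,0],"grip":-1},{"linear":[0.3,1,0],"rot":[0,0,0],"grip":-1},{"linear":[0.3,1,0],"rot":[0,0,0],"grip":-1},{"linear":[0.3,1,0],"rot":[0,0,0],"grip":-1},{"linear":[0.3,1,0],"rot":[0,0,0],"grip":-1},{"linear":[0.3,1,0],"rot":[0,0,0],"grip":-1},{"linear":[0.3,1,0],"rot":[0,0,0],"grip":-1},{"linear":[0.3,1,0],"rot":[0,0,0],"grip":-1}])

```text
time: 2.9
ee_pos: [0.4466, 0.0024, 0.3208]
eef_rot: [0.996, 0.095, 0.0, -0.0]
ft_force: [0.2, -0.4, 0.6]
width: 0.087
```

```bash
python3 - <<'E'
from h import *
s=r.read_state();p0=np.array(s["ee_pos"]);R0=Rn.from_quat(s["eef_rot"])
print(s["time"],p0,R0.as_matrix().round(3),s["joint_positions"]);print(cmd(tcp(-.25,.10),rot(-.25),p0,R0))
E
```

```text
2.9 [0.44658395 0.00244857 0.32078506] [[ 0.982  0.188  0.001]
 [ 0.188 -0.982  0.   ]
 [ 0.001 -0.    -1.   ]] [ 0.64710599 -0.07979623 -0.69924704  1.73614422 -0.05173137  1.46615527
 -1.4263599 ]
(array([ 0.1249,  0.3366, -0.2674]), array([ 0.0148, -0.078 , -0.0015]))
```

Emit:
apply_moves(commands=[{"linear":[0.125,0.337,0],"rot":[0.007,-0.04,0],"grip":-1},{"linear":[0.125,0.337,0],"rot":[0.015,-0.078,-0.001],"grip":-1},{"linear":[0.125,0.337,-0.15],"rot":[0.015,-0.078,-0.001],"grip":-1},{"linear":[0.125,0.337,-0.267],"rot":[0.015,-0.078,-0.001],"grip":-1},{"linear":[0.125,0.337,-0.267],"rot":[0.015,-0.078,-0.001],"grip":-1},{"linear":[0.125,0.337,-0.267],"rot":[0.015,-0.078,-0.001],"grip":-1}])

```text
time: 3.5
ee_pos: [0.4841, 0.1001, 0.2414]
eef_rot: [0.988, 0.089, 0.124, -0.012]
ft_force: [0.9, -0.0, 0.8]
width: 0.087
```

```bash
python3 - <<'E'
from h import *
s=r.read_state();p0=np.array(s["ee_pos"]);R0=Rn.from_quat(s["eef_rot"])
print(s["time"],p0);print(cmd(tcp(-.25,0),rot(-.25),p0,R0))
P={n:r.camera(n) for n in("side","wrist")}
for n,p in P.items():
    print(n,r.spot_point("collar_mid",p),proj(p,H+.128*zl(-.25)),"cap",proj(p,H+.169*zl(-.25)))
a=P["wrist"]["frame"].copy()
cv2.circle(a,tuple(int(v) for v in proj(P["wrist"],H+.169*zl(-.25))),3,(255,0,0),1)
cv2.circle(a,tuple(int(v) for v in proj(P["wrist"],H+.128*zl(-.25))),3,(0,255,0),1)
cv2.imwrite("pics/w1.png",a[:,:,::-1])
E
```

```text
3.5 [0.4840668  0.10011929 0.24136723]
(array([ 0.081 ,  0.0262, -0.3256]), array([-0.0005, -0.0003,  0.0014]))
side [{'location': [308.6, 246.4], 'p': 0.8}] [306.0513758  246.21398228] cap [312.89630848 224.62102942]
wrist [{'location': [318.4, 199.2], 'p': 0.83}] [316.67720881 201.08738077] cap [315.80570811 217.70094498]
```

View pics/w1.png

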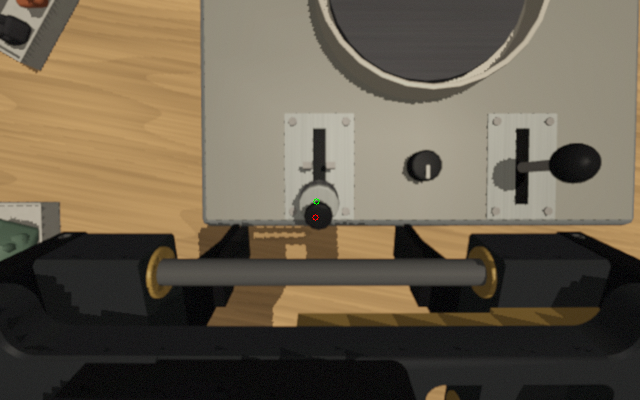

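The wrist view shows the cap at about (318,214), roughly centred between the fingers and within 1–2 mm of the predicted spot. I'll go down and grip.

Emit:
apply_moves(commands=[{"linear":[0.03,0.01,-0.12],"grip":-1,"rot":[0,0,0]},{"linear":[0.06,0.019,-0.24],"grip":-1,"rot":[0,0,0]},{"linear":[0.082,0.026,-0.326],"grip":-1,"rot":[0,0,0]},{"linear":[0.082,0.026,-0.326],"grip":-1,"rot":[0,0,0]},{"linear":[0.082,0.026,-0.326],"grip":-1,"rot":[0,0,0]}])

```text
time: 4.2
ee_pos: [0.5088, 0.1093, 0.1438]
eef_rot: [0.988, 0.09, 0.124, -0.012]
ft_force: [0.7, 0.4, 1.0]
width: 0.0868
```

Emit:
apply_moves(commands=[{"linear":[0,0,0],"grip":1,"rot":[0,0,0]},{"linear":[0,0,0],"grip":1,"rot":[0,0,0]},{"linear":[0,0,0],"grip":1,"rot":[0,0,0]},{"linear":[0,0,0],"grip":1,"rot":[0,0,0]},{"linear":[0,0,0],"grip":1,"rot":[0,0,0]},{"linear":[0,0,0],"grip":1,"rot":[0,0,0]},{"linear":[0,0,0],"grip":1,"rot":[0,0,0]},{"linear":[0,0,0],"grip":1,"rot":[0,0,0]}], newtons=25)

```text
time: 5.0
ee_pos: [0.5086, 0.1075, 0.1426]
eef_rot: [0.988, 0.09, 0.124, -0.011]
ft_force: [0.1, -2.8, 2.7]
width: 0.0337
```

```bash
python3 - <<'E'
from h import *
s=r.read_state();p0=np.array(s["ee_pos"]);R0=Rn.from_quat(s["eef_rot"])
print(s["time"],p0,tcp(-.25,0),s["width"],s["ft_force"]);print("lift17:",zl(-.25)*.017/.3)
P={n:r.camera(n) for n in("side","wrist")}
a=P["side"]["frame"][170:300,230:390];b=P["wrist"]["frame"][80:280,200:440]
cv2.imwrite("pics/g1.png",np.hstack([cv2.resize(a,(400,325),interpolation=3),cv2.resize(b,(390,325),interpolation=3)])[:,:,::-1])
E
```

```text
5.0 [0.5086245  0.10745304 0.14262074] [0.50835906 0.1079657  0.14368297] 0.033728076509570645 [ 0.1200173  -2.8298312   2.72147655]
lift17: [-0.01378032 -0.00257892  0.05490504]
```

View pics/g1.png

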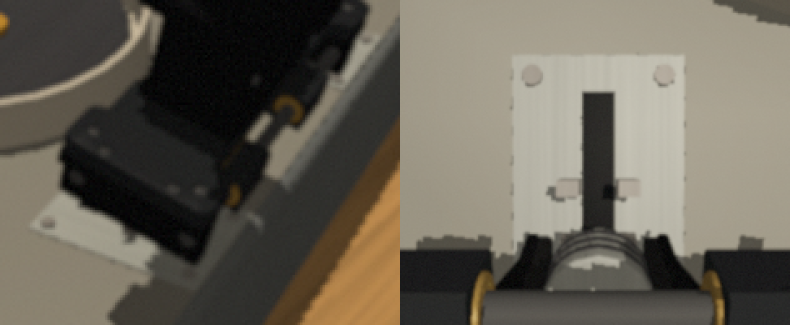

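The collar is gripped, with an opening of 33.7 mm and both posts visible ahead in the wrist view. Next I lift along the rod, about 17 mm.

Emit:
apply_moves(commands=[{"linear":[-0.005,-0.001,0.02],"grip":1,"rot":[0,0,0]},{"linear":[-0.009,-0.002,0.037],"grip":1,"rot":[0,0,0]},{"linear":[-0.014,-0.0025,0.055],"grip":1,"rot":[0,0,0]},{"linear":[-0.014,-0.0025,0.055],"grip":1,"rot":[0,0,0]},{"linear":[-0.014,-0.0025,0.055],"grip":1,"rot":[0,0,0]}])

```text
time: 5.6
ee_pos: [0.5041, 0.1068, 0.1588]
eef_rot: [0.988, 0.089, 0.124, -0.011]
ft_force: [2.4, -5.9, -3.4]
width: 0.0331
```

```bash
python3 - <<'E'
from h import *
s=r.read_state();p0=np.array(s["ee_pos"])
d=p0-[0.5086245,0.10745304,0.14262074];print("lift",d@zl(-.25),"perp",d@UX,s["ft_force"],s["width"])
P={n:r.camera(n) for n in("side","wrist")}
a=P["side"]["frame"][170:300,230:390];b=P["wrist"]["frame"][80:280,200:440]
cv2.imwrite("pics/g2.png",np.hstack([cv2.resize(a,(400,325),interpolation=3),cv2.resize(b,(390,325),interpolation=3)])[:,:,::-1])
R0=Rn.from_quat(s["eef_rot"]);print((rot(0)*R0.inv()).as_rotvec(),np.dot((rot(0)*R0.inv()).as_rotvec(),UY))
# arc about hinge, radius const, starting from tool at q0; lever limits .26
q0=-.25
hh=H+((p0-tcp(q0,.017))@UX)*0
for q in (-.17,-.09,-.01,.07,.15,.19,.22,.24):
    c=tcp(q,.017)-tcp(q0,.017);print(q,(c/.3).round(4),(UY*(q-q0)/np.pi).round(4))
E
```

```text
lift 0.016795911194453787 perp -0.004605680220574134 [ 2.41781826 -5.86391907 -3.41047694] 0.03312268132511795
[-0.04520108  0.24461335  0.00436581] 0.24875390542530224
-0.17 [0.0366 0.0069 0.0079] [-0.0047  0.025   0.    ]
-0.09 [0.0738 0.0138 0.0129] [-0.0094  0.0501  0.    ]
-0.01 [0.1112 0.0208 0.0148] [-0.0141  0.0751  0.    ]
0.07 [0.1487 0.0278 0.0137] [-0.0187  0.1001  0.    ]
0.15 [0.1859 0.0348 0.0095] [-0.0234  0.1252  0.    ]
0.19 [0.2044 0.0383 0.0062] [-0.0258  0.1377  0.    ]
0.22 [0.2182 0.0408 0.0033] [-0.0275  0.1471  0.    ]
0.24 [0.2273 0.0425 0.0012] [-0.0287  0.1533  0.    ]
```

View pics/g2.png

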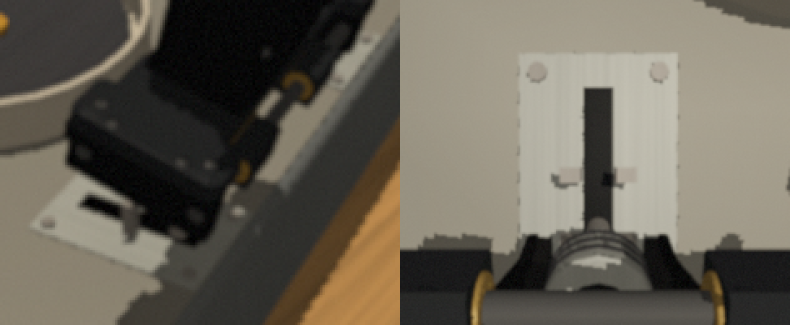

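The collar is still between the pads, the lower rod now shows, and the z force changed by about −6 N, so the collar is lifted. I'll start along the arc and stop before the gate to check.

Emit:
apply_moves(commands=[{"linear":[0.018,0.0035,0.004],"grip":1,"rot":[-0.0023,0.0125,0]},{"linear":[0.0366,0.007,0.008],"grip":1,"rot":[-0.0047,0.025,0]},{"linear":[0.055,0.0104,0.0108],"grip":1,"rot":[-0.007,0.0375,0]},{"linear":[0.0738,0.0138,0.013],"grip":1,"rot":[-0.0094,0.05,0]},{"linear":[0.0738,0.0138,0.013],"grip":1,"rot":[-0.0094,0.05,0]},{"linear":[0.0738,0.0138,0.013],"grip":1,"rot":[-0.0094,0.05,0]}])

```text
time: 6.3
ee_pos: [0.5267, 0.111, 0.1623]
eef_rot: [0.995, 0.09, 0.045, -0.004]
ft_force: [3.8, -6.0, -3.2]
width: 0.0334
```

```bash
python3 - <<'E'
from h import *
s=r.read_state();p0=np.array(s["ee_pos"]);print((p0-tcp(-.09,.017)).round(4),s["ft_force"],s["width"])
P={n:r.camera(n) for n in("top","wrist")}
a=P["top"]["frame"][150:250,210:330];b=P["wrist"]["frame"][80:280,200:440]
cv2.imwrite("pics/g3.png",np.hstack([cv2.resize(a,(390,325),interpolation=3),cv2.resize(b,(390,325),interpolation=3)])[:,:,::-1])
E
```

```text
[ 0.0003 -0.0004 -0.0017] [ 3.80441457 -5.95752981 -3.24613154] 0.03340895349147217
```

View pics/g3.png

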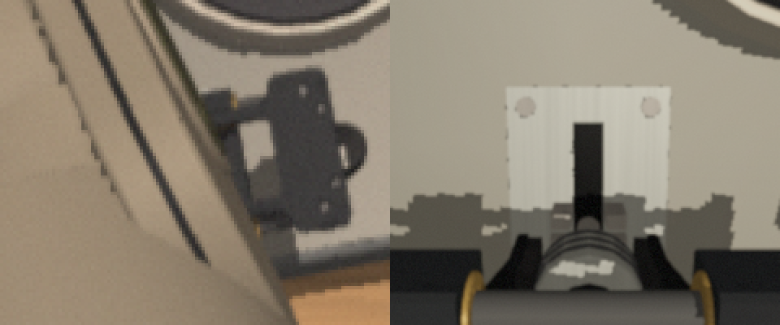

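The posts are straight ahead, the collar is raised in the jaws and forces are low. I'll go through the gate.

Emit:
apply_moves(commands=[{"linear":[0.0187,0.0035,0.0015],"grip":1,"rot":[-0.0023,0.0125,0]},{"linear":[0.0374,0.007,0.003],"grip":1,"rot":[-0.0047,0.025,0]},{"linear":[0.056,0.0105,0.003],"grip":1,"rot":[-0.007,0.0375,0]},{"linear":[0.075,0.014,0.002],"grip":1,"rot":[-0.0094,0.05,0]},{"linear":[0.0935,0.0175,0],"grip":1,"rot":[-0.0117,0.0626,0]},{"linear":[0.112,0.021,-0.0034],"grip":1,"rot":[-0.014,0.0751,0]},{"linear":[0.1306,0.0245,-0.0067],"grip":1,"rot":[-0.0164,0.0876,0]},{"linear":[0.149,0.028,-0.0106],"grip":1,"rot":[-0.0187,0.1,0]},{"linear":[0.149,0.028,-0.0106],"grip":1,"rot":[-0.0187,0.1,0]},{"linear":[0.149,0.028,-0.0106],"grip":1,"rot":[-0.0187,0.1,0]}])

```text
time: 7.4
ee_pos: [0.5715, 0.1192, 0.1586]
eef_rot: [0.989, 0.089, -0.114, 0.011]
ft_force: [3.2, -6.4, -4.4]
width: 0.0332
```

```bash
python3 - <<'E'
from h import *
s=r.read_state();p0=np.array(s["ee_pos"]);print((p0-tcp(.23,.017)).round(4),s["ft_force"],s["width"])
d=p0-H;print("q",np.arctan2(d@UX,d[2]))
R0=Rn.from_quat(s["eef_rot"]);print("up axis",-R0.as_matrix()[:,2])
P={n:r.camera(n) for n in("side","wrist")}
a=P["side"]["frame"][150:280,220:380];b=P["wrist"]["frame"][80:280,200:440]
cv2.imwrite("pics/g4.png",np.hstack([cv2.resize(a,(400,325),interpolation=3),cv2.resize(b,(390,325),interpolation=3)])[:,:,::-1])
E
```

```text
[ 0.0004 -0.0005 -0.0022] [ 3.2492232  -6.36548529 -4.4437964 ] 0.03323918707711775
q 0.23580087923017348
up axis [0.22432973 0.04259559 0.97358194]
```

View pics/g4.png

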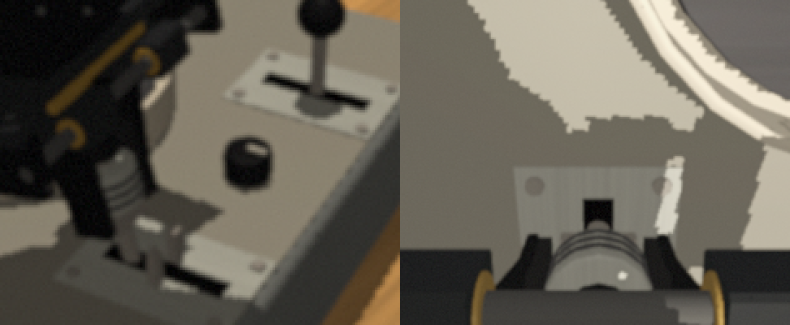

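The lever is past the posts at about 0.235 rad with the collar still up. I'll release, then back off along the rod.

Emit:
apply_moves(commands=[{"linear":[0,0,0],"grip":-1,"rot":[0,0,0]},{"linear":[0,0,0],"grip":-1,"rot":[0,0,0]},{"linear":[0,0,0],"grip":-1,"rot":[0,0,0]},{"linear":[0,0,0],"grip":-1,"rot":[0,0,0]},{"linear":[0,0,0],"grip":-1,"rot":[0,0,0]},{"linear":[0,0,0],"grip":-1,"rot":[0,0,0]}])

```text
time: 8.1
ee_pos: [0.5709, 0.1212, 0.1599]
eef_rot: [0.989, 0.09, -0.114, 0.01]
ft_force: [-0.3, 0.3, -0.2]
width: 0.0732
```

Emit:
apply_moves(commands=[{"linear":[0.023,0.004,0.1],"grip":-1,"rot":[0,0,0]},{"linear":[0.046,0.0087,0.2],"grip":-1,"rot":[0,0,0]},{"linear":[0.07,0.013,0.3],"grip":-1,"rot":[0,0,0]},{"linear":[0.092,0.0175,0.4],"grip":-1,"rot":[0,0,0]},{"linear":[0.092,0.0175,0.4],"grip":-1,"rot":[0,0,0]},{"linear":[-0.3,0.0175,0.5],"grip":-1,"rot":[0,0,0]},{"linear":[-0.3,0.0175,0.5],"grip":-1,"rot":[0,0,0]},{"linear":[-0.3,0.0175,0.5],"grip":-1,"rot":[0,0,0]},{"linear":[-0.3,0.0175,0.5],"grip":-1,"rot":[0,0,0]}])

```text
time: 9.0
ee_pos: [0.4789, 0.1269, 0.3109]
eef_rot: [0.989, 0.091, -0.113, 0.011]
ft_force: [0.9, 0.7, 0.5]
width: 0.0867
```

```bash
python3 - <<'E'
from h import *
from scipy.optimize import least_squares
s=r.read_state();print(s["time"],s["ee_pos"],s["ft_force"],s["width"])
P={n:r.camera(n) for n in("side","wrist")}
for n in P:print(n,r.spot_point("collar_mid",P[n]),r.spot_point("feed_ball",P[n]))
for q in(.15,.235): 
  for l in (0,.017): print(q,l,[proj(P[n],H+(.128+l)*zl(q)).round(1) for n in P], "cap",[proj(P[n],H+.169*zl(q)).round(1) for n in P])
a=P["side"]["frame"][150:280,220:380];b=cv2.resize(P["wrist"]["frame"],(390,244))
b=np.vstack([b,np.zeros((81,390,3),np.uint8)])
cv2.imwrite("pics/g5.png",np.hstack([cv2.resize(a,(400,325),interpolation=3),b])[:,:,::-1])
E
```

```text
9.0 [0.47890768 0.126895   0.31093144] [0.93694603 0.74818221 0.48225878] 0.08671443149235776
side [{'location': [265.4, 229.0], 'p': 0.71}] [{'location': [350.5, 153.8], 'p': 0.8}]
wrist [{'location': [348.6, 54.6], 'p': 0.77}] [{'location': [577.9, 100.4], 'p': 0.75}]
0.15 0 [array([272.8, 233.6]), array([345.1,  71.5])] cap [array([267.3, 208.2]), array([349.1,  69.4])]
0.15 0.017 [array([270.6, 223.2]), array([346.6,  70.7])] cap [array([267.3, 208.2]), array([349.1,  69.4])]
0.235 0 [array([266.1, 232.5]), array([345.3,  58.3])] cap [array([258.4, 207. ]), array([349.6,  49. ])]
0.235 0.017 [array([263. , 222.1]), array([346.9,  54.8])] cap [array([258.4, 207. ]), array([349.6,  49. ])]
```

View pics/g5.png

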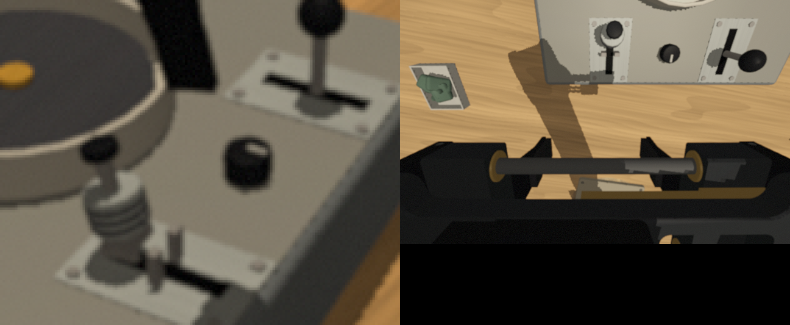

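The lever is leaning towards the basin behind the posts. The collar is at about (267,232), where the model puts a fully down collar (266,232.5). One last check that the ball has not moved, then I hand in.

```bash
python3 - <<'E'
from h import *
a=cv2.imread("pics/side0.png");p=r.camera("side");b=p["frame"][:,:,::-1].copy()
res=cv2.matchTemplate(b[135:175,325:370],a[143:166,336:360],cv2.TM_CCOEFF_NORMED);_,m,_,l=cv2.minMaxLoc(res);print(m,"shift",l[0]-11,l[1]-8)
s=r.read_state();print(s["time"],np.abs(s["joint_vel"]).max())
r.close_job()
E
```

```text
0.9056957364082336 shift 0 1
9.35 0.003656786590438824
the job is handed in; nothing more can be done
```

The drive lever is in reverse and the job is handed in at 9.35 s of the 32 s allowed; the hand-in gives no verdict. I gripped the collar, lifted it about 17 mm and swung the lever through the gate at that height. I then let go and backed the arm well clear.

**Lever and collar:** After release, the side picture puts the lever at about 0.23 rad. The collar is at about (267,232), and the model puts a fully down collar at (266,232.5). The network's collar point was 3 to 4 pixels off that, between fully down and lifted. The visible cap-to-collar gap matches the collar being down, so I trusted that.

**Other lever:** Matching the ball in the side picture against the first one showed a shift of 0 to 1 pixel, so it was not moved. The network's ball point differed by about 3 pixels, which I put down to noise.

**Forces:** Readings stayed below about 9 N after each move, and with the arm clear the tool force was about 1 N.

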